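# Dot-punch the witness plug of a specimen mount

### The job

Take the dot punch out of its stand and press it down squarely on the middle of the orange plug with a steady push of about 12 N, keeping that push for a good second so that the plug is left sunk by about 3 mm; never push harder than 17 N. Lift the punch straight off without sliding it and lower it back upright into its stand until the collar rests on the stand, then let go. Only the punch may touch the orange mount; leave the blue mount and the other things alone.

Things in the scene. Friction and masses are not known exactly. Their poses are not given: they have to be found in the camera images.
- punch_grip (a point): Middle of the black handle of the dot punch, half-way up the handle; z axis along the punch, upward when it stands. The handle is a round cylinder 22 mm in diameter and 64 mm long (32 mm above and below this point). Under it follow a brass collar 32 mm in diameter, 6 mm thick, and a steel shank 12 mm in diameter, 48 mm long, narrowing in the last 10 mm to a flat round face 8 mm in diameter. The face lies 86 mm below this point. Whole punch 118 mm long, 0.11 to 0.2 kg, loose.
- punch_tip (a point): Centre of the flat 8 mm face at the lower end of the dot punch (86 mm below punch_grip along the punch); z axis up along the punch.
- punch: The dot punch itself (loose); origin at the centre of its lower face, z up along the punch.
- stand: Punch stand, fixed: dark steel base plate 84 x 84 x 6 mm with a 56 mm square post on it, top 56 mm above the worktop, bored from the top down to the base plate (50 mm deep) with a hole 19 mm in diameter whose mouth is chamfered by 3 mm. Origin at the centre of the underside, z up. The punch stands in the hole with its collar resting on the post's top, its face then 8 mm above the origin.
- stand_mouth (a point): Centre of the hole's mouth in the stand, level with the post's top (56 mm above the worktop).
- orange_mount: Specimen mount, fixed: aluminium plate 60 x 90 x 12 mm with two cap screws, and on it a grey round puck 42 mm in diameter, 18 mm high, that carries a brass sleeve and the orange plug. Origin at the centre of the underside, z up.
- orange_spot (a point): Centre of the top of the grey puck of the orange mount, 30 mm above the worktop, on the axis of the orange plug; z up. The plug's flat face (18 mm in diameter) stands somewhere from 7 to 21 mm above this point before it is pressed, because the brass sleeve round it sits higher or lower from run to run; that height is not measured and must be found by touch.
- orange_plug (a joint): How far the orange plug has been pressed into its sleeve, m: 0 as found, up to 0.007. It does not yield below 7 N of downward push; beyond that it sinks 1 mm for each further 1.5 N (about 11.5 N at 3 mm, 13 N at 4 mm), and stays as deep as it was pressed when the push ends. It cannot be raised again.
- blue_mount: A second mount of the same shape and size as the orange one but with a blue plug, fixed; not to be touched. Origin at the centre of the underside, z up.
- blue_plug (a joint): How far the blue plug has been pressed in, m; 0 as found, must stay 0.
- sample_jar: Bystander, loose: clear sample jar with white cap, 33 mm in diameter, 55 mm high, origin at the centre of its underside.
- tape_roll: Bystander, loose: yellow tape roll lying flat, 68 mm in diameter, 19 mm high, origin at the centre of its underside.
- petri_dish: Bystander, loose: glass petri dish, 64 mm in diameter, 18 mm high, origin at the centre of its underside.

How it is judged:
On the way, in this order (a step that is already met when the one before it is completed fails the run):
1. the punch is drawn out of its stand in the gripper (z of punch_tip in the frame of stand above 0.06 m and contact force between the fingers and punch above 0.5 N), for 0.1 s.
2. the punch is pressed squarely on the middle of the orange plug with an even 9.5 to 15 N for 0.8 s (contact force between punch and orange_mount between 9.5 and 15 N and horizontal distance between punch_tip and orange_spot below 0.004 m and angle between punch_tip's own z axis and vertical below 0.09 rad and value of joint orange_plug above 0.0018 m), for 0.8 s.
3. the punch is lifted clear, the plug left sunk by 1.8 to 4.5 mm (z of punch_tip in the frame of orange_spot above 0.03 m and contact force between punch and orange_mount below 0.1 N and value of joint orange_plug between 0.0018 and 0.0045 m), for 0.1 s.
4. the punch is lowered into its stand while still held (not dropped) (z of punch_tip in the frame of stand below 0.016 m and horizontal distance between punch_tip and stand_mouth below 0.008 m and contact force between the fingers and punch above 0.5 N), for 0.05 s.
At the end, for the whole second after the job is handed in: The orange plug is left sunk by 1.8 to 4.5 mm and the blue plug not at all (under 0.5 mm); the punch stands released, at rest and upright (within 0.08 rad) in the stand's hole, its collar resting on the post (face within 2.5 mm of its resting height) (z of punch_tip in the frame of stand below 0.0105 m and horizontal distance between punch_tip and stand_mouth below 0.008 m and angle between punch_tip's own z axis and vertical below 0.08 rad and linear speed of punch below 0.02 m/s and value of joint orange_plug between 0.0018 and 0.0045 m and value of joint blue_plug below 0.0005 m and contact force between the fingers and punch below 0.1 N); the robot touches nothing.
It fails at once if the punch pushes on the orange mount with more than 18 N, or drives the orange plug deeper than 4.5 mm (contact force between punch and orange_mount above 18 N or value of joint orange_plug above 0.0045 m).
It fails at once if the punch bears on the orange mount (over 1.5 N) more than 4.5 mm from the plug's middle (off the mark, or slid), or tilted by more than 0.12 rad (contact force between punch and orange_mount above 1.5 N and (horizontal distance between punch_tip and orange_spot above 0.0045 m or angle between punch_tip's own z axis and vertical above 0.12 rad)).
It fails at once if the robot itself touches the orange mount (contact force between any of the fingers, the arm and orange_mount above 0.5 N).
It fails at once if the blue mount is touched (contact force between anything else and blue_mount above 1 N).
It fails at once if a bystander (jar, tape roll, petri dish) is shifted by more than 15 mm (distance of any of sample_jar, tape_roll, petri_dish from where it was at the start of the episode above 0.015 m).
It also fails if it takes over 69 s, if anything falls off the work surface, if the arm or the gripper's body presses on something with over 40 N, if the wrist force passes 120 N, or if a joint passes its speed limit or range.

### The arm

A 6-joint arm with a two-finger parallel gripper is mounted at the origin on a cart in front of the work surface, level with it; the furniture and walls round the work are solid. World frame = base frame: x ahead of the robot, y to its left, z up, the work surface at z = 0. Lengths are in m, angles in rad, forces in N, time in s.
With the tool pointing down it reaches from about 0.25 to 0.725 m from the base axis. Payload 4 kg.
Tool frame: the origin (TCP) lies between the finger pads; the fingertips stand 8 mm ahead of it and the grasp point (between the pads) lies 11 mm behind it; z points along the fingers, y is the direction in which the jaws open and shut (so a half turn about z gives the same grasp; the last joint's range is limited). The gripper opens to 85 mm and grips with 20 to 120 N. Pads are 22 mm wide; open, the fingers measure 114 mm over their backs; the gripper's body (76 mm by 85 mm) begins 54 mm behind the grasp point. The pads swing forward as they close: fully open they stand 13 mm farther back than shut.
Start: joints at [1.127, 0.241, 0.005, 1.335, 0, 1.571], TCP at [0.215, 0.452, 0.239] pointing down, gripper open.
Joint ranges: [-2.72, 2.72], [-1.05, 1.87], [-1.09, 1.28], [-1.99, 2.15], [-1.42, 1.44], [-3.14, 3.14]. Speed limits (rad/s): [2.79, 2.79, 3.14, 3.14, 3.14, 3.14].

### API

Orientations are given as a unit quaternion [x, y, z, w].
In Python, from workcell import * gives the robot as it stands.
- The arm moves only by the tool send_rows, never from a script. Its argument "increments" is a list that holds one entry, the list of rows, each a list of 6 numbers: the shift along the tool's x, y, z in units of 50 mm (1.0 is 50 mm), then the turn, a rotation vector about the tool's x, y, z in units of 10 degrees (1.0 is 10 degrees). In form: [[[x, y, z, ax, ay, az], ...]]. A call has 1 to 8 rows; each row shifts and turns the commanded pose from where the row before left it, along the tool's axes as they then stand; what a row does not reach is not made up. A row lasts 1/8 s, in which the tool goes at most 62.5 mm and 10.7 degrees, less where a joint would pass 70% of its speed; a pose out of reach is approached as far as the arm can. A call with a number of a shift or a turn outside -1 to 1 is refused whole. A call with a gripper value outside its range is refused whole. "grip" is the closure, from 0 (fully open) to 1 (shut), set as the call begins (left out, the last holds). The fingers move at their own pace and stop on an object; the grip force is fixed at half the most. Time passes only in rows, so rows that do not move let the fingers close. It gives the time, the measured TCP pose, the force and the opening at its end, in the units of the state.
- get_obs(): the state, without advancing time (a new reading comes with each control period).
- camera(name): name is "scene" or "top" or "wrist"; returns a dict with "color" (420x560x3 uint8, red, green, blue), "z_map" (420x560 float32, m along the optical axis (not along the pixel's ray), 0 where there is no reading), "intrinsics" (3x3 intrinsics, pixels), "dist" ([k1, k2, p1, p2, k3] as OpenCV has them; the pictures are not rectified), "pose" (4x4, takes a point from camera to world coordinates); the wrist camera has in their place "mount" (4x4, takes a point from camera to tool coordinates, whose origin is the TCP and whose axes are the flange's). Camera axes: x right, y down, z forward; pixel columns grow to the right and rows downward; lengths in m; the calibration is good to about 2 mm. A picture is of the moment at which its call begins: read the wrist's pose just before it.
- job_done(): hands the job in, once; it reports no verdict.
The state is a dict: "clock": time; "joint_pos": joint angles; "joint_vel": joint speeds; "tau": joint torques, N m; "eef_pos": TCP position; "tool_rot": TCP orientation; "ft_force": force on the tool from outside, world axes, zero at the start; "ft_torque": the same for the moment, N m; "grip_width": finger opening in m.
Only numpy, scipy, OpenCV 4.12 (cv2) and the standard library are available. Lean on these libraries where they do the work, as an engineer would, in place of code of your own. Each camera call takes 0.05 s, during which the arm holds its last target.

## Working session

There is one attempt and no reset: what is moved stays moved. The work goes in short steps, Python scripts to look and compute and a tool call to move; the robot and the scene stay as the last step left them, time stands still between calls to the robot, and variables do not carry over. Pictures are saved under pics/ and viewed, and the job is handed in when it is done.

Besides the shell and the picture viewer there is one more tool, called as name(argument=value, ...), one argument or row to a line, values as JSON. send_rows: Moves the arm, as the interface text tells. Its arguments: {"type":"object","properties":{"increments":{"type":"array"},"grip":{"type":"number"}},"required":["increments"]}

```bash
mkdir -p pics; ls; cat > h.py <<'E'
from workcell import *
import numpy as np, cv2
from scipy.spatial.transform import Rotation as R
def save(c,n): cv2.imwrite('pics/'+n+'.png',c['color'][:,:,::-1])
def pose(c,o):
    if 'pose' in c: return np.array(c['pose'])
    T=np.eye(4);T[:3,:3]=R.from_quat(o['tool_rot']).as_matrix();T[:3,3]=o['eef_pos'];return T@np.array(c['mount'])
def onplane(c,T,uv,z):
    uv=np.array(uv,float).reshape(-1,1,2)
    n=cv2.undistortPoints(uv,np.array(c['intrinsics']),np.array(c['dist'])).reshape(-1,2)
    d=np.c_[n,np.ones(len(n))]@T[:3,:3].T;o=T[:3,3]
    return o+d*((z-o[2])/d[:,2])[:,None]
def cloud(c,T):
    h,w=c['z_map'].shape
    v,u=np.mgrid[:h,:w]
    n=cv2.undistortPoints(np.stack([u,v],-1).reshape(-1,1,2).astype(float),np.array(c['intrinsics']),np.array(c['dist'])).reshape(h,w,2)
    p=np.concatenate([n,np.ones((h,w,1))],-1)*c['z_map'][...,None]
    return p@T[:3,:3].T+T[:3,3]
E
python3 - <<'E'
from h import *
o=get_obs();print({k:np.round(v,4).tolist() for k,v in o.items()})
import pickle
d={}
for n in ['scene','top','wrist']:
    c=camera(n);save(c,n+'0');d[n]=(c,pose(c,o))
    print(n,np.round(d[n][1],3).tolist(),np.round(c['dist'],3))
pickle.dump(d,open('d0.pkl','wb'))
E
```

```text
pics
{'clock': 0.0, 'joint_pos': [1.127, 0.2414, 0.0037, 1.3352, -0.0, 1.5708], 'joint_vel': [0.002, -0.0011, 0.0002, -0.0002, 0.0003, 0.0007], 'tau': [-0.0008, -37.2321, 25.2406, 0.017, -0.0001, -0.0], 'eef_pos': [0.2144, 0.451, 0.2384], 'tool_rot': [0.2201, 0.9755, -0.001, -0.0002], 'ft_force': [0.352, -0.5071, 0.7435], 'ft_torque': [-0.0147, 0.0307, 0.0108], 'grip_width': 0.0856}
scene [[0.593, -0.423, 0.685, -0.179], [-0.805, -0.311, 0.505, -0.579], [-0.0, -0.851, -0.525, 0.697], [0.0, 0.0, 0.0, 1.0]] [-0.041  0.     0.     0.     0.   ]
top [[0.013, -0.988, 0.157, 0.429], [-1.0, -0.012, 0.007, 0.007], [-0.005, -0.157, -0.988, 1.067], [0.0, 0.0, 0.0, 1.0]] [-0.135  0.     0.     0.     0.   ]
wrist [[0.428, 0.856, 0.291, 0.139], [0.904, -0.404, -0.141, 0.485], [-0.003, 0.323, -0.946, 0.372], [0.0, 0.0, 0.0, 1.0]] [-0.013  0.     0.     0.     0.   ]
```

View pics/scene0.png

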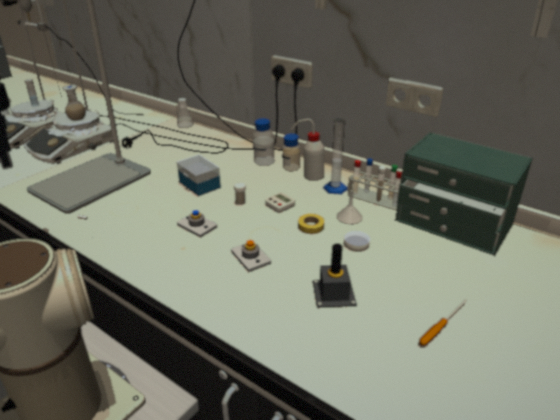

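View pics/top0.png

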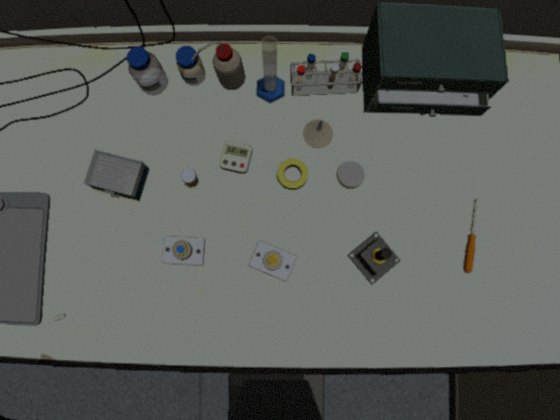

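View pics/wrist0.png

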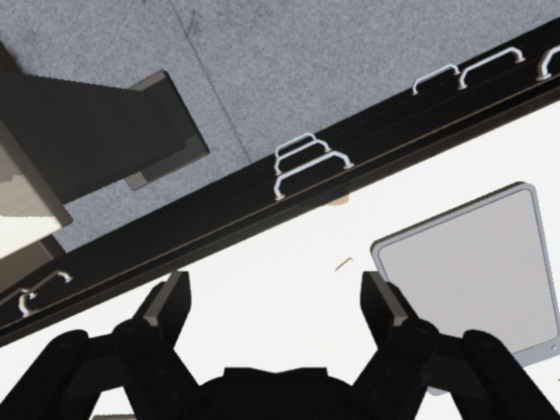

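Scene picture: punch in its stand at (336,280), orange mount at (250,252), and blue mount at (197,220). In the top picture the orange plug is at (273,260), the blue plug at (182,250), the stand at (374,257), and the handle top at about (384,254). Next I'll get coarse positions.

```bash
python3 - <<'E'
from h import *
import pickle
d=pickle.load(open('d0.pkl','rb'))
c,T=d['top']; print(np.array(c['intrinsics']).round(1).tolist())
P=cloud(c,T)
for n,uv,z in [('orange',(273,260),.044),('blue',(182,250),.044),('stand',(374,257),.03),('handletop',(384,254),.126),('jar',(189,177),.055),('tape',(292,173),.019),('petri',(350,174),.018),('cone',(318,133),.05)]:
    print(n,onplane(c,T,uv,z)[0].round(4),P[uv[1],uv[0]].round(4))
hsv=cv2.cvtColor(c['color'],cv2.COLOR_RGB2HSV)
x=P[235:285,350:405]; m=x[...,2]>.11; print('handle',m.sum(),np.median(x[m],0))
m=(abs(x[...,2]-.056)<.01); print('post',m.sum(),x[m].mean(0))
crop=cv2.resize(c['color'][215:300,220:420],(800,340),interpolation=cv2.INTER_CUBIC);cv2.imwrite('pics/topcrop.png',cv2.convertScaleAbs(crop[:,:,::-1],alpha=1.8))
E
```

```text
[[488.7, 0.0, 273.0], [0.0, 488.7, 215.4], [0.0, 0.0, 1.0]]
orange [0.4964 0.0128 0.044 ] [0.4962 0.0128 0.0477]
blue [0.5148 0.2051 0.044 ] [0.5148 0.2053 0.0431]
stand [ 0.5058 -0.2024  0.03  ] [ 0.5032 -0.1952  0.0657]
handletop [ 0.5047 -0.2027  0.126 ] [ 0.5048 -0.2031  0.1244]
jar [0.6701 0.1945 0.055 ] [0.6705 0.1947 0.0534]
tape [ 0.69   -0.0265  0.019 ] [ 0.6955 -0.0272 -0.0028]
petri [ 0.6898 -0.155   0.018 ] [ 0.6909 -0.1557  0.0135]
cone [ 0.7727 -0.0817  0.05  ] [ 0.7787 -0.0832  0.0321]
handle 114 [ 0.50473767 -0.20323014  0.12570385]
post 564 [ 0.50554815 -0.20285161  0.05595925]
```

View pics/topcrop.png

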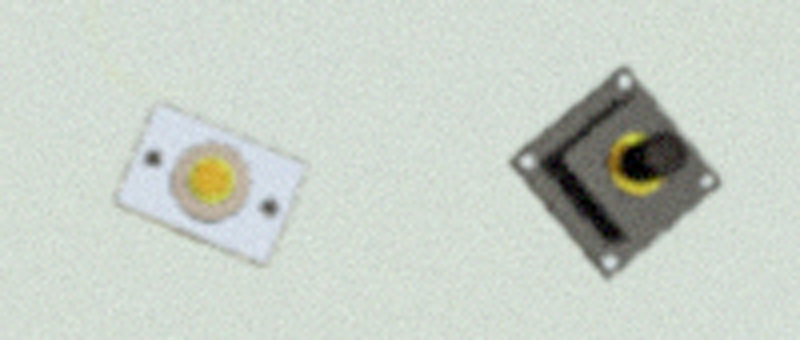

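send_rows(
  increments=[
    [[0,0,0,0,0,0.92],[0,0,0,0,0,0.92],[0,0,0,0,0,0.92],[0,0,0,0,0,0.92],[0,0,0,0,0,0.92],[0,0,0,0,0,0.92],[0,0,0,0,0,0.94]],
  ],
)

```text
clock: 1.02
eef_pos: [0.2146, 0.4513, 0.2389]
tool_rot: [0.709, 0.705, -0.0, 0.0]
ft_force: [0.1, -1.2, 0.1]
grip_width: 0.0856
```

send_rows(
  increments=[
    [[-0.9,0.63,0,0,0,0],[-0.9,0.63,0,0,0,0],[-0.9,0.63,0,0,0,0],[-0.9,0.63,0,0,0,0],[-0.9,0.63,0,0,0,0],[-0.9,0.63,0,0,0,0],[-0.9,0.63,0,0,0,0],[-0.9,0.63,0,0,0,0]],
  ],
)

```text
clock: 2.02
eef_pos: [0.4672, 0.0898, 0.2392]
tool_rot: [0.707, 0.707, 0.0, -0.0]
ft_force: [0.4, 0.9, 0.2]
grip_width: 0.0853
```

send_rows(
  increments=[
    [[-0.76,0.3,0,0,0,0],[-0.76,0.3,0,0,0,0],[0,0,0,0,0,0]],
  ],
)

```text
clock: 2.4
eef_pos: [0.497, 0.0131, 0.2387]
tool_rot: [0.709, 0.705, -0.0, -0.0]
ft_force: [-0.4, 0.9, -0.2]
grip_width: 0.0853
```

```bash
cat > snap.py <<'E'
from h import *
import pickle,sys
o=get_obs();c=camera('wrist');save(c,sys.argv[1]);pickle.dump((c,pose(c,o),o),open(sys.argv[1]+'.pkl','wb'))
print({k:np.round(o[k],4).tolist() for k in ['clock','joint_pos','eef_pos','tool_rot','ft_force','grip_width']})
print(R.from_quat(o['tool_rot']).as_matrix().round(4).tolist())
E
python3 snap.py w1
```

```text
{'clock': 2.4, 'joint_pos': [0.0265, 0.2359, -0.0028, 1.333, -0.0003, 1.6023], 'eef_pos': [0.497, 0.0131, 0.2387], 'tool_rot': [0.7089, 0.7053, -0.0004, -0.0002], 'ft_force': [-0.3959, 0.932, -0.1832], 'grip_width': 0.0853}
[[0.005, 1.0, -0.0008], [1.0, -0.005, -0.0004], [-0.0004, -0.0008, -1.0]]
```

View pics/w1.png

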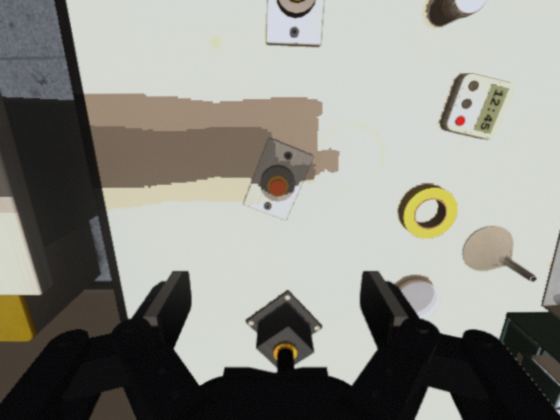

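The wrist picture shows the orange plug at (278,187) and the stand at (285,325). I'll take the same view over the stand.

send_rows(
  increments=[
    [[-0.86,0.04,0,0,0,0],[-0.86,0.04,0,0,0,0],[-0.86,0.04,0,0,0,0],[-0.86,0.04,0,0,0,0],[-0.88,0.02,0,0,0,0],[0,0,0,0,0,0],[0,0,0,0,0,0]],
  ],
)

```text
clock: 3.32
eef_pos: [0.5052, -0.1993, 0.2391]
tool_rot: [0.707, 0.707, 0.0, -0.001]
ft_force: [0.1, 0.1, -0.7]
grip_width: 0.0853
```

```bash
python3 snap.py w2; python3 - <<'E'
import cv2
for n in ['w1','w2']:
    i=cv2.imread(f'pics/{n}.png')[90:340,170:390]; cv2.imwrite(f'pics/{n}c.png',cv2.convertScaleAbs(cv2.resize(i,None,fx=2.4,fy=2.4,interpolation=cv2.INTER_CUBIC),alpha=1.5))
E
```

```text
{'clock': 3.325, 'joint_pos': [-0.3761, 0.3275, 0.1226, 1.3669, 0.0006, 1.1941], 'eef_pos': [0.5052, -0.1993, 0.2391], 'tool_rot': [0.7069, 0.7073, 0.0001, -0.0006], 'ft_force': [0.0509, 0.1151, -0.6732], 'grip_width': 0.0853}
[[-0.0005, 1.0, -0.0008], [1.0, 0.0005, 0.001], [0.001, -0.0008, -1.0]]
```

View pics/w2c.png

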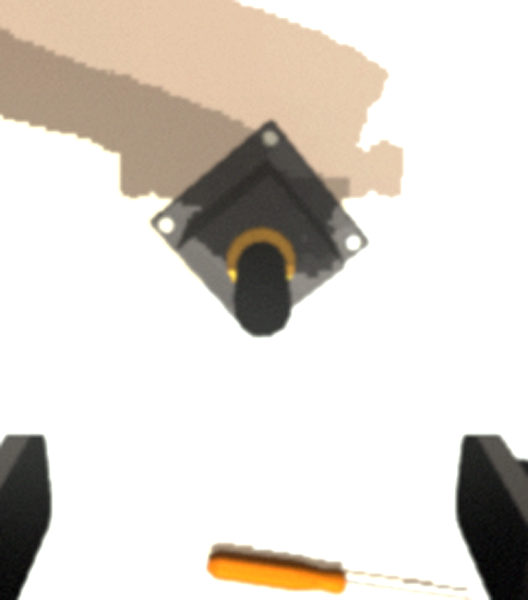

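View pics/w1c.png

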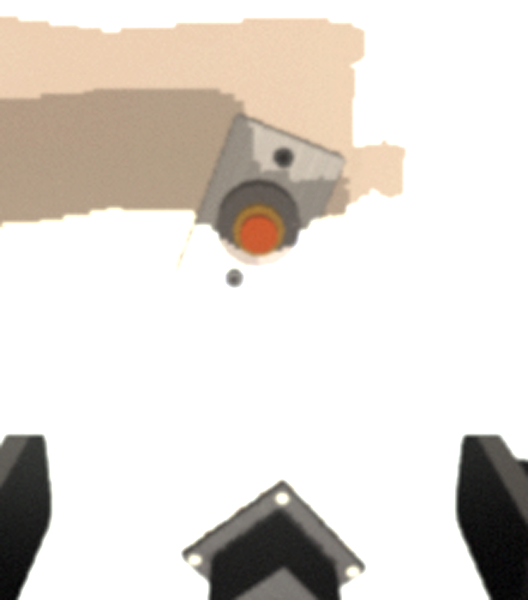

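Wrist crops: punch handle top at about full-image (280,225) with the collar ring at (279,200), and the orange disc at (278,187). Now the numbers.

```bash
python3 - <<'E'
from h import *
import pickle
c,T,o=pickle.load(open('w1.pkl','rb'))
# nominal orientation: exactly down, yaw from obs pair average
def nomT(c,o,yaw=0.0):
    X=np.eye(4);X[:3,:3]=np.array([[0,1,0],[1,0,0],[0,0,-1.]]);X[:3,3]=o['eef_pos'];return X@np.array(c['mount'])
for T,l in [(pose(c,o),'meas'),(nomT(c,o),'nom')]:
    P=cloud(c,T)
    hsv=cv2.cvtColor(c['color'],cv2.COLOR_RGB2HSV)
    m=((hsv[...,0]<10)&(hsv[...,1]>170)&(hsv[...,2]>80)).astype(np.uint8);m[:140]=0;m[240:]=0
    n,lab,st,ce=cv2.connectedComponentsWithStats(m);k=1+st[1:,4].argmax()
    z=np.median(P[lab==k][:,2]); print(l,'orange px',st[k],ce[k],'depthz',z,P[lab==k].mean(0))
    for zz in (.037,z,.051): print(onplane(c,T,ce[k],zz)[0].round(4))
    f=(P[...,2]<.005)&(P[...,0]>.4)&(P[...,0]<.6)&(P[...,1]>-.1)&(P[...,1]<.1); print('floor z',np.median(P[f][:,2]))
c,T,o=pickle.load(open('w2.pkl','rb'))
for T,l in [(pose(c,o),'meas'),(nomT(c,o),'nom')]:
    P=cloud(c,T)
    m=(abs(P[...,0]-.505)<.04)&(abs(P[...,1]+.2)<.04)&(P[...,2]>.115)&(P[...,2]<.14)
    v,u=np.nonzero(m);
    (cx,cy),r=cv2.minEnclosingCircle(np.c_[u,v].astype(np.float32)); print(l,'top',m.sum(),u.mean(),v.mean(),cx,cy,r,np.median(P[m],0))
    print(onplane(c,T,(u.mean(),v.mean()),.126)[0].round(4))
    for z,a,b in [(.126,.08,.12)]: pass
    for a,b in [(.07,.09),(.09,.11)]:
        q=P[(abs(P[...,0]-.505)<.03)&(abs(P[...,1]+.2)<.03)&(P[...,2]>a)&(P[...,2]<b)];print(a,len(q),q.mean(0),q[:,0].min(),q[:,0].max(),q[:,1].min(),q[:,1].max())
    g=cv2.cvtColor(c['color'],cv2.COLOR_RGB2GRAY)
    pts=[]
    for x,y in [(166/2.4+170,225/2.4+90),(353/2.4+170,242/2.4+90),(270/2.4+170,137/2.4+90)]:
        x,y=int(x),int(y);w=g[y-5:y+6,x-5:x+6].astype(float);w=np.clip(w-(w.max()+np.median(w))/2,0,None)
        yy,xx=np.mgrid[y-5:y+6,x-5:x+6];pts.append(((w*xx).sum()/w.sum(),(w*yy).sum()/w.sum()))
    q=onplane(c,T,pts,.006);print(np.round(pts,1).tolist(),q.round(4).tolist(),'mid',q[:2].mean(0).round(4))
    hsv=cv2.cvtColor(c['color'],cv2.COLOR_RGB2HSV)
    m=((hsv[...,0]>10)&(hsv[...,0]<28)&(hsv[...,1]>150)&(hsv[...,2]>60)&(abs(P[...,0]-.505)<.03)&(abs(P[...,1]+.2)<.03)).astype(np.uint8)
    v,u=np.nonzero(m);q=onplane(c,T,np.c_[u,v],.062)
    # ring outer: x extent and +y extent (y far)
    print('collar',len(u),q.min(0),q.max(0))
E
```

```text
meas orange px [271 180  14  15 168] [277.31547619 186.92261905] depthz 0.04616143955681562 [0.49867806 0.01303071 0.04610688]
[0.4987 0.0108 0.037 ]
[0.4987 0.0131 0.0462]
[0.4987 0.0143 0.051 ]
floor z -0.0005796554472925486
nom orange px [271 180  14  15 168] [277.31547619 186.92261905] depthz 0.04616317353983018 [0.49883274 0.01311144 0.0461083 ]
[0.4989 0.0109 0.037 ]
[0.4988 0.0131 0.0462]
[0.4988 0.0143 0.051 ]
floor z -0.0005803724329569437
meas top 503 279.31610337972165 217.33399602385686 279.27777099609375 217.38888549804688 12.815264701843262 [ 0.50800126 -0.20695876  0.12508189]
[ 0.5082 -0.2068  0.126 ]
0.07 104 [ 0.507971   -0.2006079   0.08072287] 0.49731926289394945 0.5189097733099689 -0.20770316230209923 -0.19791626184261413
0.09 122 [ 0.50783436 -0.2006018   0.100109  ] 0.4974802321899722 0.5188691531453169 -0.20685990301724627 -0.19814545524880192
[[237.7, 184.0], [318.4, 190.9], [282.5, 145.1]] [[0.4572, -0.2054, 0.006], [0.5594, -0.2141, 0.006], [0.5133, -0.1572, 0.006]] mid [ 0.5083 -0.2098  0.006 ]
collar 185 [ 0.4934698  -0.21668074  0.062     ] [ 0.52179582 -0.19308516  0.062     ]
nom top 503 279.31610337972165 217.33399602385686 279.27777099609375 217.38888549804688 12.815264701843262 [ 0.50808623 -0.2070771   0.12509868]
[ 0.5083 -0.2069  0.126 ]
0.07 104 [ 0.50809248 -0.20076442  0.08072641] 0.49743207279784024 0.5190324467421042 -0.20784778080343724 -0.198065600509932
0.09 122 [ 0.50794088 -0.20073926  0.10011241] 0.49758857292933656 0.5189736363386469 -0.20699258478430932 -0.19827956081914522
[[237.7, 184.0], [318.4, 190.9], [282.5, 145.1]] [[0.4574, -0.2056, 0.006], [0.5596, -0.2144, 0.006], [0.5135, -0.1574, 0.006]] mid [ 0.5085 -0.21    0.006 ]
collar 185 [ 0.49360196 -0.21685191  0.062     ] [ 0.52192634 -0.19326032  0.062     ]
```

```bash
python3 - <<'E'
from h import *
for i in range(5):
    o=get_obs();print(o['clock'],np.round(o['eef_pos'],4),np.round(o['joint_pos'],4),np.round(o['tool_rot'],4),np.round(o['ft_force'],2));c=camera('wrist')
E
```

```text
3.375 [ 0.5053 -0.199   0.2392] [-3.7550e-01  3.2710e-01  1.2250e-01  1.3669e+00  5.0000e-04  1.1940e+00] [ 7.067e-01  7.075e-01  1.000e-04 -4.000e-04] [-0.18 -0.59  0.47]
3.425 [ 0.5054 -0.1989  0.2393] [-3.7520e-01  3.2700e-01  1.2250e-01  1.3668e+00  4.0000e-04  1.1939e+00] [ 7.065e-01  7.077e-01  1.000e-04 -3.000e-04] [0.21 0.33 1.04]
3.475 [ 0.5055 -0.199   0.2394] [-3.7520e-01  3.2700e-01  1.2270e-01  1.3668e+00  3.0000e-04  1.1938e+00] [ 7.065e-01  7.078e-01  1.000e-04 -2.000e-04] [-0.51  1.13  0.47]
3.525 [ 0.5055 -0.1991  0.2394] [-3.7540e-01  3.2700e-01  1.2280e-01  1.3667e+00  2.0000e-04  1.1937e+00] [ 7.065e-01  7.077e-01  1.000e-04 -1.000e-04] [0.26 0.49 0.14]
3.575 [ 0.5055 -0.1993  0.2394] [-3.7570e-01  3.2710e-01  1.2300e-01  1.3667e+00  2.0000e-04  1.1936e+00] [ 7.066e-01  7.076e-01  1.000e-04 -0.000e+00] [0.11 0.1  0.81]
```

```bash
python3 snap.py w3 >/dev/null; python3 - <<'E'
from h import *
import pickle
for n,gs in [('w1',[(195,559),(353,571),(282,497)]),('w2',[(166,225),(353,242),(270,137)]),('w3',[(166,225),(353,242),(270,137)])]:
    c,T,o=pickle.load(open(n+'.pkl','rb'));g=cv2.cvtColor(c['color'],cv2.COLOR_RGB2GRAY)
    pts=[]
    for x,y in gs:
        x,y=int(x/2.4+170),int(y/2.4+90);w=g[y-4:y+5,x-4:x+5].astype(float);w=np.clip(w-(w.max()+np.median(w))/2,0,None)
        yy,xx=np.mgrid[y-4:y+5,x-4:x+5];pts.append(((w*xx).sum()/w.sum(),(w*yy).sum()/w.sum()))
    q=onplane(c,T,pts,.006);print(n,np.round(pts,1).tolist(),q.round(4).tolist(),'mid',q[:2].mean(0).round(4))
d=pickle.load(open('d0.pkl','rb'));c,T=d['top'];g=cv2.cvtColor(c['color'],cv2.COLOR_RGB2GRAY)
pts=[]
for x,y in [(625,80),(528,160),(708,181),(610,262)]:
    x,y=int(x/4+220),int(y/4+215);w=g[y-3:y+4,x-3:x+4].astype(float);w=np.clip(w-(w.max()+np.median(w))/2,0,None)
    yy,xx=np.mgrid[y-3:y+4,x-3:x+4];pts.append(((w*xx).sum()/w.sum(),(w*yy).sum()/w.sum()))
q=onplane(c,T,pts,.006);print(q.round(4).tolist(),q.mean(0))
# orange in top
hsv=cv2.cvtColor(c['color'],cv2.COLOR_RGB2HSV)
P=cloud(c,T)
for nm,z,(x0,x1,y0,y1) in [('o',.046,(260,290,245,275))]:
    s=hsv[y0:y1,x0:x1];m=(s[...,1]>110)&(s[...,0]<30)
    v,u=np.nonzero(m);print(len(u),u.mean()+x0,v.mean()+y0,onplane(c,T,(u.mean()+x0,v.mean()+y0),z))
c,T=d['scene'];print('scene')
hsv=cv2.cvtColor(c['color'],cv2.COLOR_RGB2HSV);s=hsv[230:275,225:275];m=(s[...,1]>180)&(s[...,0]<25)&(s[...,2]>120);v,u=np.nonzero(m);print(len(u),u.mean()+225,v.mean()+230,onplane(c,T,(u.mean()+225,v.mean()+230),.044))
P=cloud(c,T);m=(abs(P[...,0]-.505)<.03)&(abs(P[...,1]+.205)<.03)&(P[...,2]>.075)&(P[...,2]<.12);print(m.sum(),P[m].mean(0),P[m].min(0),P[m].max(0),T[:2,3])
E
```

```text
w1 [[249.3, 324.0], [318.8, 329.4], [287.1, 297.2]] [[0.4567, -0.2073, 0.006], [0.5612, -0.2176, 0.006], [0.5128, -0.1605, 0.006]] mid [ 0.5089 -0.2124  0.006 ]
w2 [[238.6, 183.5], [316.9, 190.9], [282.2, 146.9]] [[0.4584, -0.2048, 0.006], [0.5575, -0.2142, 0.006], [0.5129, -0.1593, 0.006]] mid [ 0.508  -0.2095  0.006 ]
w3 [[238.2, 183.0], [316.8, 190.4], [281.9, 146.5]] [[0.4583, -0.2047, 0.006], [0.5579, -0.2141, 0.006], [0.513, -0.1593, 0.006]] mid [ 0.5081 -0.2094  0.006 ]
[[0.5588, -0.2146, 0.006], [0.5122, -0.1572, 0.006], [0.501, -0.2631, 0.006], [0.4553, -0.2026, 0.006]] [ 0.50684737 -0.20937311  0.006     ]
88 272.21590909090907 259.34090909090907 [[0.49766855 0.01449217 0.046     ]]
scene
41 249.8292682926829 244.17073170731706 [[0.49353739 0.00811897 0.044     ]]
174 [ 0.50088478 -0.21225101  0.09800256] [ 0.49374034 -0.22012325  0.07547775] [ 0.51248854 -0.19745283  0.11989137] [-0.1789148  -0.57940448]
```

send_rows(
  increments=[
    [[-0.2,0.05,0.4,0,0,0],[0,0,0.8,0,0,0],[0,0,0.6,0,0,0],[0,0,0,0,0,0],[0,0,0,0,0,0]],
  ],
)

```text
clock: 4.3
eef_pos: [0.5086, -0.2107, 0.1506]
tool_rot: [0.707, 0.707, 0.0, 0.001]
ft_force: [0.0, -1.3, 0.2]
grip_width: 0.0852
```

```bash
python3 snap.py w4
```

```text
{'clock': 4.3, 'joint_pos': [-0.3927, 0.391, -0.0208, 1.1573, 0.0, 1.1783], 'eef_pos': [0.5086, -0.2107, 0.1506], 'tool_rot': [0.7072, 0.707, 0.0003, 0.0008], 'ft_force': [0.0349, -1.2755, 0.1981], 'grip_width': 0.0852}
[[0.0002, 1.0, 0.0016], [1.0, -0.0002, -0.0006], [-0.0006, 0.0016, -1.0]]
```

View pics/w4.png

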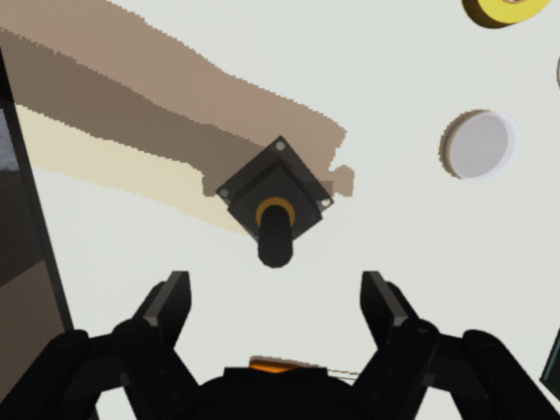

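The handle stands between the fingers, its top at about (276,255). Before going down I'll check the offset.

```bash
python3 - <<'E'
from h import *
import pickle
c,T,o=pickle.load(open('w4.pkl','rb'));P=cloud(c,T)
m=(abs(P[...,0]-.505)<.04)&(abs(P[...,1]+.21)<.04)&(P[...,2]>.121)&(P[...,2]<.14)
v,u=np.nonzero(m);print(m.sum(),onplane(c,T,[((u.min()+u.max())/2,(v.min()+v.max())/2),(u.mean(),v.mean())],.126).round(4))
for a,b in [(.07,.09),(.09,.11)]:
    q=P[(abs(P[...,0]-.505)<.03)&(abs(P[...,1]+.21)<.03)&(P[...,2]>a)&(P[...,2]<b)];print(a,len(q),q.min(0)+.011,q.max(0)-.011)
o=get_obs();print(o['eef_pos'])
E
```

```text
969 [[ 0.5083 -0.2074  0.126 ]
 [ 0.5082 -0.2072  0.126 ]]
0.07 246 [ 0.50835918 -0.19632171  0.08102279] [ 0.50771798 -0.2086258   0.07885563]
0.09 313 [ 0.50828058 -0.19619586  0.10102086] [ 0.50783104 -0.2086678   0.09895306]
[ 0.50902182 -0.21090439  0.15104345]
```

send_rows(
  increments=[
    [[0.05,-0.02,0.3,0,0,0],[0,0,0.5,0,0,0],[0,0,0.4,0,0,0],[0,0,0.1,0,0,0],[0,0,0,0,0,0]],
  ],
)

```text
clock: 4.97
eef_pos: [0.5069, -0.208, 0.0844]
tool_rot: [0.707, 0.707, -0.0, -0.0]
ft_force: [0.7, 0.5, 1.6]
grip_width: 0.0852
```

send_rows(
  increments=[
    [[0,0,0,0,0,0],[0,0,0,0,0,0],[0,0,0,0,0,0],[0,0,0,0,0,0],[0,0,0,0,0,0],[0,0,0,0,0,0]],
  ],
  grip=1,
)

```text
clock: 5.72
eef_pos: [0.5072, -0.2082, 0.0848]
tool_rot: [0.707, 0.707, 0.0, 0.0]
ft_force: [-0.9, -0.1, 3.6]
grip_width: 0.0207
```

```bash
python3 snap.py w5
```

```text
{'clock': 5.725, 'joint_pos': [-0.3895, 0.4477, -0.1198, 1.0022, 0.0, 1.1818], 'eef_pos': [0.5072, -0.2082, 0.0848], 'tool_rot': [0.7073, 0.7069, 0.0002, 0.0005], 'ft_force': [-0.9173, -0.1428, 3.5853], 'grip_width': 0.0207}
[[0.0005, 1.0, 0.0009], [1.0, -0.0005, -0.0004], [-0.0004, 0.0009, -1.0]]
```

View pics/w5.png

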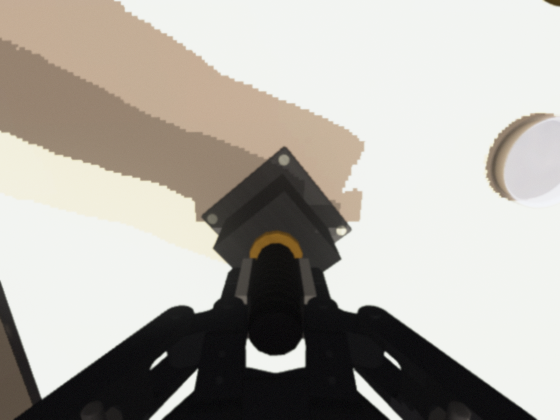

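Gripped at an opening of 20.7 mm. Lifting straight up.

send_rows(
  increments=[
    [[0,0,-0.1,0,0,0],[0,0,-0.3,0,0,0],[0,0,-0.4,0,0,0],[0,0,-0.5,0,0,0],[0,0,-0.5,0,0,0],[0,0,-0.2,0,0,0],[0,0,0,0,0,0],[0,0,0,0,0,0]],
  ],
)

```text
clock: 6.78
eef_pos: [0.5062, -0.2078, 0.1832]
tool_rot: [0.707, 0.707, -0.0, -0.001]
ft_force: [-0.2, 0.6, -1.0]
grip_width: 0.0207
```

```bash
python3 snap.py w6; python3 - <<'E'
from h import *
import pickle
r=[]
for i in range(6):
    c=camera(['wrist','scene','top'][i%3]);o=get_obs();r.append(np.r_[o['eef_pos'],o['ft_force']])
    if i==1: save(c,'s6');pickle.dump((c,pose(c,o),o),open('s6.pkl','wb'))
print(np.mean(r,0).round(4))
E
```

```text
{'clock': 6.775, 'joint_pos': [-0.3896, 0.3644, 0.0285, 1.237, -0.0, 1.1817], 'eef_pos': [0.5062, -0.2078, 0.1832], 'tool_rot': [0.7073, 0.7069, -0.0004, -0.0009], 'ft_force': [-0.1929, 0.5751, -1.0229], 'grip_width': 0.0207}
[[0.0005, 1.0, -0.0019], [1.0, -0.0005, 0.0008], [0.0008, -0.0019, -1.0]]
[ 0.5064 -0.2079  0.1834  0.1175 -0.4222 -1.4416]
```

View pics/w6.png

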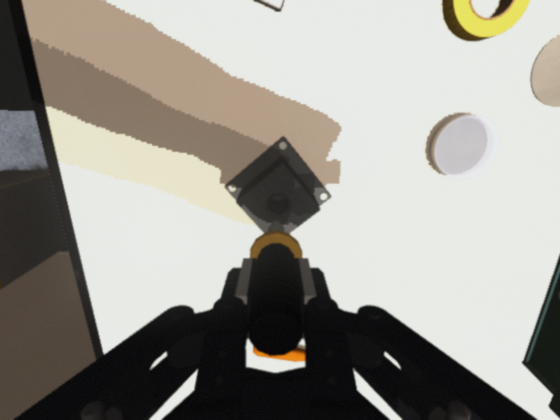

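View pics/s6.png

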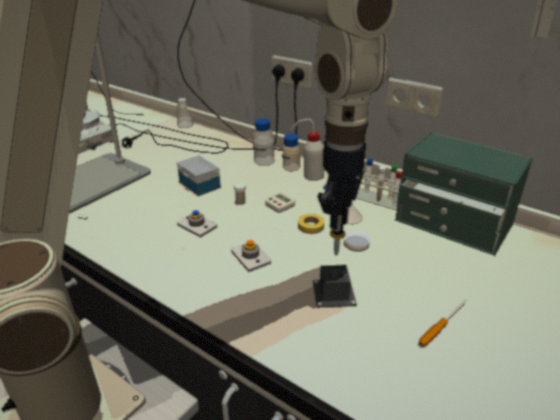

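The punch is held and upright, with the empty hole visible at (280,202). Moving across over the orange plug.

send_rows(
  increments=[
    [[0.3,-0.02,0,0,0,0],[0.7,-0.02,0,0,0,0],[0.8,-0.03,0,0,0,0],[0.8,-0.03,0,0,0,0],[0.8,-0.03,0,0,0,0],[0.7,-0.02,0,0,0,0],[0.33,-0.02,0,0,0,0],[0,0,0,0,0,0]],
  ],
)

```text
clock: 8.12
eef_pos: [0.4982, 0.0145, 0.1844]
tool_rot: [0.706, 0.708, -0.0, 0.0]
ft_force: [-0.4, 0.2, -1.3]
grip_width: 0.0207
```

send_rows(
  increments=[
    [[0,0,0,0,0,0],[0,0,0,0,0,0]],
  ],
)

```text
clock: 8.38
eef_pos: [0.4985, 0.0124, 0.1843]
tool_rot: [0.708, 0.706, -0.0, 0.0]
ft_force: [-0.2, 0.6, -2.6]
grip_width: 0.0209
```

```bash
python3 snap.py w7; python3 - <<'E'
from h import *
import pickle
r=[]
for i in range(6):
    n=['wrist','scene','top'][i%3];c=camera(n);o=get_obs();r.append(np.r_[o['eef_pos'],o['ft_force']])
    if i in(1,2): save(c,n+'7');pickle.dump((c,pose(c,o),o),open(n+'7.pkl','wb'))
print(np.mean(r,0).round(4))
s=cv2.imread('pics/scene7.png')[130:290,190:330];cv2.imwrite('pics/scene7c.png',cv2.resize(s,None,fx=3.7,fy=3.7,interpolation=cv2.INTER_CUBIC))
# hole measure from w6
c,T,o=pickle.load(open('w6.pkl','rb'))
i=c['color'][170:240,230:330];cv2.imwrite('pics/hole.png',cv2.convertScaleAbs(cv2.resize(i[:,:,::-1],None,fx=6,fy=6,interpolation=cv2.INTER_CUBIC),alpha=2.5))
E
```

```text
{'clock': 8.375, 'joint_pos': [0.025, 0.2693, -0.1034, 1.1982, -0.0003, 1.5981], 'eef_pos': [0.4985, 0.0124, 0.1843], 'tool_rot': [0.7079, 0.7063, -0.0001, 0.0001], 'ft_force': [-0.1787, 0.6, -2.592], 'grip_width': 0.0209}
[[0.0022, 1.0, -0.0001], [1.0, -0.0022, -0.0003], [-0.0003, -0.0001, -1.0]]
[ 0.4985  0.0128  0.1843 -0.3862 -0.3495 -1.535 ]
```

View pics/w7.png

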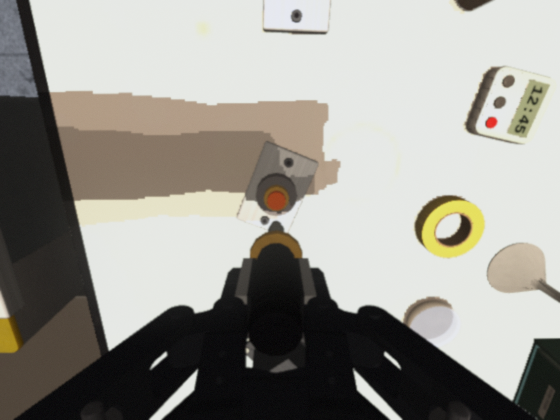

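View pics/scene7c.png

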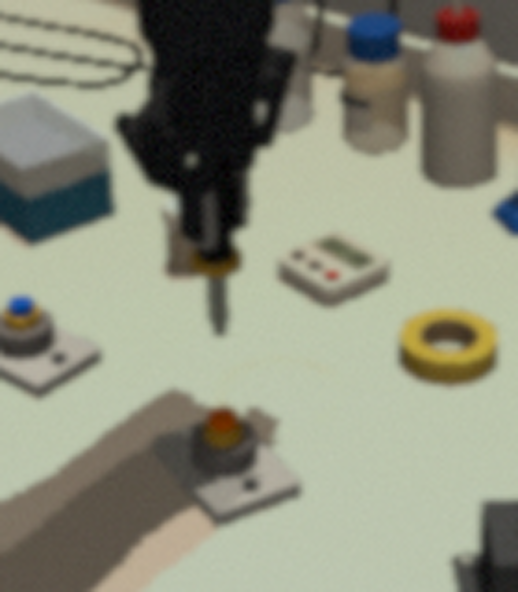

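View pics/hole.png

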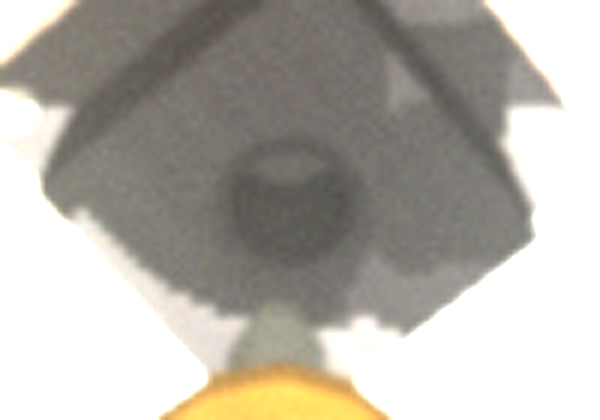

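The plug sits at (276,200) and the punch tip just below it, its apex near (277,222). Measuring tip and plug in this one picture.

```bash
python3 - <<'E'
from h import *
import pickle
c,T,o=pickle.load(open('w7.pkl','rb'))
P=cloud(c,T);hsv=cv2.cvtColor(c['color'],cv2.COLOR_RGB2HSV)
m=((hsv[...,0]<10)&(hsv[...,1]>170)&(hsv[...,2]>80)).astype(np.uint8);m[:140]=0;m[240:]=0;m[:,:240]=0;m[:,310:]=0
n,lab,st,ce=cv2.connectedComponentsWithStats(m);k=1+st[1:,4].argmax();z=np.median(P[lab==k][:,2])
print('plug',st[k],ce[k],z,onplane(c,T,ce[k],z))
i=c['color'][175:255,240:320];cv2.imwrite('pics/tip7.png',cv2.convertScaleAbs(cv2.resize(i[:,:,::-1],None,fx=7,fy=7,interpolation=cv2.INTER_CUBIC),alpha=1.5))
for r in range(216,242,2): print(r,[(u,P[r,u].round(3).tolist()) for u in (272,277,282)])
c,T,o=pickle.load(open('w6.pkl','rb'));print('hole',onplane(c,T,(278.7,203.3),.056),o['eef_pos'])
E
```

```text
plug [268 192  17  17 233] [275.97854077 200.01287554] 0.04625100903833418 [[0.49870635 0.01325091 0.04625101]]
216 [(272, [0.494, -0.015, 0.011]), (277, [0.5, -0.015, 0.012]), (282, [0.505, -0.015, 0.012])]
218 [(272, [0.494, -0.018, 0.01]), (277, [0.5, -0.017, 0.012]), (282, [0.505, -0.018, 0.011])]
220 [(272, [0.494, -0.02, 0.012]), (277, [0.5, -0.02, 0.011]), (282, [0.505, -0.02, 0.011])]
222 [(272, [0.496, 0.014, 0.108]), (277, [0.499, 0.016, 0.111]), (282, [0.505, -0.022, 0.012])]
224 [(272, [0.496, 0.017, 0.118]), (277, [0.499, 0.017, 0.12]), (282, [0.505, -0.025, 0.011])]
226 [(272, [0.496, 0.017, 0.122]), (277, [0.499, 0.017, 0.124]), (282, [0.503, 0.015, 0.118])]
228 [(272, [0.496, 0.017, 0.127]), (277, [0.499, 0.017, 0.127]), (282, [0.503, 0.015, 0.123])]
230 [(272, [0.496, 0.017, 0.129]), (277, [0.499, 0.027, 0.155]), (282, [0.503, 0.015, 0.127])]
232 [(272, [0.496, 0.027, 0.158]), (277, [0.499, 0.027, 0.159]), (282, [0.502, 0.026, 0.157])]
234 [(272, [0.496, 0.027, 0.16]), (277, [0.499, 0.027, 0.161]), (282, [0.502, 0.027, 0.16])]
236 [(272, [0.496, 0.026, 0.16]), (277, [0.499, 0.026, 0.161]), (282, [0.502, 0.026, 0.161])]
238 [(272, [0.496, 0.024, 0.16]), (277, [0.499, 0.024, 0.16]), (282, [0.502, 0.025, 0.162])]
240 [(272, [0.496, 0.023, 0.161]), (277, [0.499, 0.023, 0.161]), (282, [0.502, 0.023, 0.161])]
hole [[ 0.50861769 -0.20676694  0.056     ]] [ 0.50617772 -0.20780649  0.18323975]
```

View pics/tip7.png

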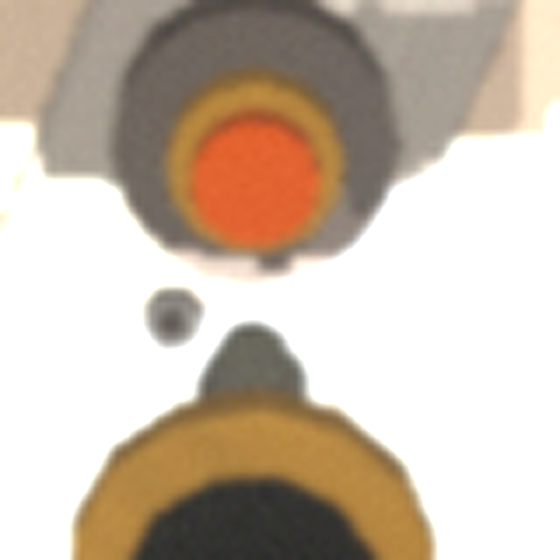

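send_rows(
  increments=[
    [[0.03,0,0.2,0,0,0],[0,0,0.3,0,0,0],[0,0,0.3,0,0,0],[0,0,0.16,0,0,0],[0,0,0,0,0,0],[0,0,0,0,0,0],[0,0,0,0,0,0]],
  ],
)

```text
clock: 9.6
eef_pos: [0.499, 0.0149, 0.1369]
tool_rot: [0.707, 0.707, 0.0, 0.0]
ft_force: [0.6, -1.1, -2.0]
grip_width: 0.0206
```

```bash
python3 snap.py w8; python3 - <<'E'
from h import *
import pickle
r=[]
for i in range(6):
    n=['wrist','scene','top'][i%3];c=camera(n);o=get_obs();r.append(np.r_[o['eef_pos'],o['ft_force']])
    if i in(1,2): save(c,n+'8');pickle.dump((c,pose(c,o),o),open(n+'8.pkl','wb'))
print(np.mean(r,0).round(4))
s=cv2.imread('pics/scene8.png')[190:280,210:300];cv2.imwrite('pics/scene8c.png',cv2.resize(s,None,fx=6,fy=6,interpolation=cv2.INTER_CUBIC))
c,T,o=pickle.load(open('w8.pkl','rb'))
P=cloud(c,T);hsv=cv2.cvtColor(c['color'],cv2.COLOR_RGB2HSV)
m=((hsv[...,0]<10)&(hsv[...,1]>170)&(hsv[...,2]>80)).astype(np.uint8);m[:140]=0;m[260:]=0;m[:,:240]=0;m[:,310:]=0
n,lab,st,ce=cv2.connectedComponentsWithStats(m);k=1+st[1:,4].argmax();z=np.median(P[lab==k][:,2])
print('plug',st[k],ce[k],z,onplane(c,T,ce[k],z))
i=c['color'][175:255,240:320];cv2.imwrite('pics/tip8.png',cv2.convertScaleAbs(cv2.resize(i[:,:,::-1],None,fx=7,fy=7,interpolation=cv2.INTER_CUBIC),alpha=1.5))
for r in range(208,242,2): print(r,[(u,P[r,u].round(3).tolist()) for u in (272,276,280)])
E
```

```text
{'clock': 9.6, 'joint_pos': [0.0299, 0.3079, -0.1817, 1.0799, 0.0, 1.6013], 'eef_pos': [0.499, 0.0149, 0.1369], 'tool_rot': [0.7073, 0.7069, 0.0005, 0.0005], 'ft_force': [0.5804, -1.1018, -1.9886], 'grip_width': 0.0206}
[[0.0006, 1.0, 0.0013], [1.0, -0.0006, 0.0], [0.0001, 0.0013, -1.0]]
[ 0.4987  0.0149  0.1366  0.2309  0.3647 -1.7515]
plug [266 209  20  18 233] [275.42918455 217.        ] 0.04630038472615422 [[0.49877835 0.01570326 0.04630038]]
208 [(272, [0.496, 0.021, 0.04]), (276, [0.499, 0.02, 0.037]), (280, [0.503, 0.021, 0.039])]
210 [(272, [0.496, 0.02, 0.043]), (276, [0.499, 0.021, 0.044]), (280, [0.502, 0.02, 0.042])]
212 [(272, [0.496, 0.02, 0.046]), (276, [0.499, 0.02, 0.046]), (280, [0.502, 0.02, 0.046])]
214 [(272, [0.496, 0.018, 0.046]), (276, [0.499, 0.019, 0.047]), (280, [0.502, 0.018, 0.046])]
216 [(272, [0.496, 0.017, 0.046]), (276, [0.499, 0.016, 0.045]), (280, [0.502, 0.016, 0.045])]
218 [(272, [0.496, 0.015, 0.047]), (276, [0.499, 0.015, 0.047]), (280, [0.502, 0.015, 0.048])]
220 [(272, [0.496, 0.013, 0.046]), (276, [0.499, 0.013, 0.045]), (280, [0.502, 0.013, 
[... 250 characters left out ...]
2, 0.076]), (280, [0.502, 0.019, 0.075])]
228 [(272, [0.496, 0.019, 0.078]), (276, [0.499, 0.02, 0.08]), (280, [0.502, 0.019, 0.079])]
230 [(272, [0.496, 0.019, 0.083]), (276, [0.499, 0.02, 0.084]), (280, [0.502, 0.019, 0.082])]
232 [(272, [0.497, 0.029, 0.11]), (276, [0.499, 0.03, 0.111]), (280, [0.501, 0.029, 0.109])]
234 [(272, [0.497, 0.029, 0.113]), (276, [0.499, 0.03, 0.114]), (280, [0.501, 0.029, 0.112])]
236 [(272, [0.497, 0.028, 0.113]), (276, [0.499, 0.029, 0.114]), (280, [0.501, 0.029, 0.115])]
238 [(272, [0.497, 0.027, 0.113]), (276, [0.499, 0.027, 0.114]), (280, [0.501, 0.027, 0.113])]
240 [(272, [0.497, 0.026, 0.114]), (276, [0.499, 0.026, 0.113]), (280, [0.501, 0.026, 0.114])]
```

View pics/tip8.png

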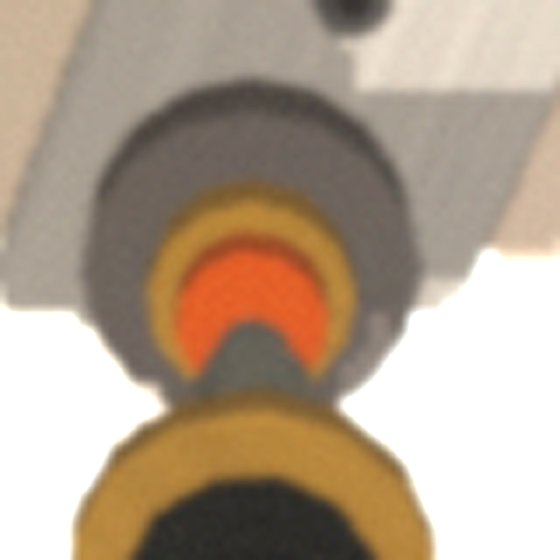

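View pics/scene8c.png

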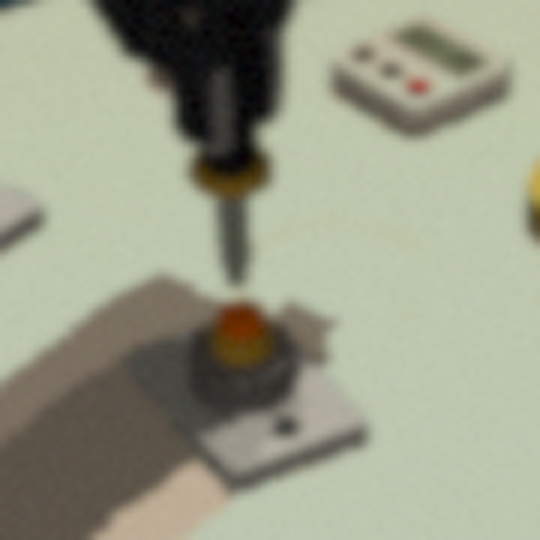

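```bash
python3 - <<'E'
from h import *
import pickle
for n in ['w1','w7']:
    c,T,o=pickle.load(open(n+'.pkl','rb'));I=c['color'];hsv=cv2.cvtColor(I,cv2.COLOR_RGB2HSV)
    y0=180 if n=='w1' else 190
    print(n,[(r,I[r,277].tolist()) for r in range(y0,y0+22)])
    P=cloud(c,T);print([(r,P[r,277,1:].round(4).tolist()) for r in range(y0,y0+22)])
    for th in (120,140,160,180):
        m=((hsv[...,0]<12)&(hsv[...,1]>150)&(I[...,0]>th)).astype(np.uint8);m[:140]=0;m[240:]=0;m[:,:240]=0;m[:,310:]=0
        k,lab,st,ce=cv2.connectedComponentsWithStats(m)
        if k<2: continue
        k=1+st[1:,4].argmax();print(th,st[k],ce[k].round(2),onplane(c,T,ce[k],.0463).round(4))
E
```

```text
w1 [(180, [112, 54, 31]), (181, [130, 59, 33]), (182, [136, 62, 32]), (183, [137, 61, 33]), (184, [137, 61, 34]), (185, [136, 61, 34]), (186, [136, 61, 34]), (187, [137, 62, 35]), (188, [138, 63, 36]), (189, [138, 63, 36]), (190, [135, 60, 32]), (191, [136, 62, 35]), (192, [135, 62, 36]), (193, [134, 61, 34]), (194, [132, 65, 37]), (195, [129, 82, 54]), (196, [138, 115, 91]), (197, [156, 141, 128]), (198, [162, 148, 138]), (199, [162, 149, 139]), (200, [168, 158, 152]), (201, [185, 183, 183])]
[(180, [0.0206, 0.0443]), (181, [0.0197, 0.0455]), (182, [0.0185, 0.045]), (183, [0.0178, 0.0471]), (184, [0.0164, 0.0462]), (185, [0.0153, 0.0461]), (186, [0.0139, 0.0453]), (187, [0.0133, 0.0474]), (188, [0.0118, 0.046]), (189, [0.0107, 0.0462]), (190, [0.0097, 0.0468]), (191, [0.0085, 0.0468]), (192, [0.0074, 0.0469]), (193, [0.0059, 0.0457]), (194, [0.0043, 0.0442]), (195, [0.0035, 0.0456]), (196, [0.0008, 0.0402]), (197, [-0.0035, 0.0294]), (198, [-0.0048, 0.0294]), (199, [-0.0059, 0.0298]), (200, [-0.0073, 0.0291]), (201, [-0.0087, 0.0289])]
120 [270 181  15  14 171] [277.37 187.52] [[0.4
[... 487 characters left out ...]
211, [95, 78, 63])]
[(190, [0.0213, 0.0396]), (191, [0.021, 0.0421]), (192, [0.0207, 0.0448]), (193, [0.0202, 0.0465]), (194, [0.0189, 0.0452]), (195, [0.0183, 0.0465]), (196, [0.0173, 0.0467]), (197, [0.016, 0.0455]), (198, [0.0153, 0.0465]), (199, [0.0144, 0.0469]), (200, [0.0135, 0.047]), (201, [0.0126, 0.0472]), (202, [0.0114, 0.0465]), (203, [0.0105, 0.0469]), (204, [0.009, 0.0452]), (205, [0.008, 0.0454]), (206, [0.0073, 0.0462]), (207, [0.0064, 0.0466]), (208, [0.0054, 0.0468]), (209, [0.0043, 0.0464]), (210, [0.0008, 0.0389]), (211, [-0.0035, 0.0292])]
120 [267 192  19  18 254] [275.95 200.66] [[0.4987 0.0126 0.0463]]
140 [268 193  18  17 223] [275.92 200.91] [[0.4986 0.0124 0.0463]]
```

The plug centre refines to about (0.4987, 0.0122), with its top near z = 0.046. The tip sits about 1.5 mm too far in +y, so I'll correct that and descend to just above contact.

send_rows(
  increments=[
    [[-0.034,-0.006,0,0,0,0],[0,0,0.06,0,0,0],[0,0,0.06,0,0,0],[0,0,0.04,0,0,0],[0,0,0,0,0,0],[0,0,0,0,0,0]],
  ],
)

```text
clock: 10.7
eef_pos: [0.4982, 0.0133, 0.1283]
tool_rot: [0.707, 0.707, 0.0, 0.0]
ft_force: [0.5, -0.7, -1.0]
grip_width: 0.0208
```

```bash
cat > f.py <<'E'
from h import *
r=[]
for i in range(5):
    c=camera('wrist');o=get_obs();r.append(np.r_[o['eef_pos'],o['ft_force']])
r=np.array(r);print(o['clock'],r.mean(0).round(4),r[:,5].round(2))
E
python3 snap.py w9;python3 f.py; python3 - <<'E'
from h import *
import pickle
c,T,o=pickle.load(open('w9.pkl','rb'));P=cloud(c,T)
i=c['color'][175:255,240:320];cv2.imwrite('pics/tip9.png',cv2.convertScaleAbs(cv2.resize(i[:,:,::-1],None,fx=7,fy=7,interpolation=cv2.INTER_CUBIC),alpha=1.5))
for r in range(208,236,1): print(r,P[r,274:279].mean(0).round(4).tolist())
E
```

```text
{'clock': 10.7, 'joint_pos': [0.0266, 0.3155, -0.1955, 1.0598, -0.0, 1.5978], 'eef_pos': [0.4982, 0.0133, 0.1283], 'tool_rot': [0.7073, 0.707, 0.0, 0.0], 'ft_force': [0.5103, -0.6721, -0.9549], 'grip_width': 0.0208}
[[0.0004, 1.0, 0.0001], [1.0, -0.0004, -0.0], [-0.0, 0.0001, -1.0]]
11.0 [ 0.4983  0.0132  0.1284 -0.1538 -0.0886 -1.1164] [-0.96 -1.09 -0.9  -1.05 -1.59]
208 [0.4983, 0.0219, 0.0386]
209 [0.4983, 0.0213, 0.0393]
210 [0.4983, 0.0207, 0.0399]
211 [0.4983, 0.0208, 0.0428]
212 [0.4983, 0.0207, 0.045]
213 [0.4983, 0.0206, 0.0469]
214 [0.4983, 0.0196, 0.0465]
215 [0.4983, 0.0185, 0.0455]
216 [0.4983, 0.0179, 0.0462]
217 [0.4983, 0.0172, 0.0465]
218 [0.4983, 0.0164, 0.0467]
219 [0.4983, 0.0156, 0.0468]
220 [0.4983, 0.0148, 0.0468]
221 [0.4983, 0.0162, 0.0527]
222 [0.4983, 0.0161, 0.0545]
223 [0.4983, 0.0181, 0.0617]
224 [0.4983, 0.0181, 0.0638]
225 [0.4983, 0.0181, 0.0658]
226 [0.4979, 0.0336, 0.1071]
227 [0.4983, 0.0181, 0.0696]
228 [0.4983, 0.0181, 0.0715]
229 [0.4983, 0.0183, 0.0737]
230 [0.498, 0.0334, 0.1124]
231 [0.4982, 0.0282, 0.1013]
232 [0.4982, 0.0283, 0.103]
233 [0.4982, 0.028, 0.1037]
234 [0.4982, 0.028, 0.1052]
235 [0.4982, 0.0272, 0.1048]
```

View pics/tip9.png

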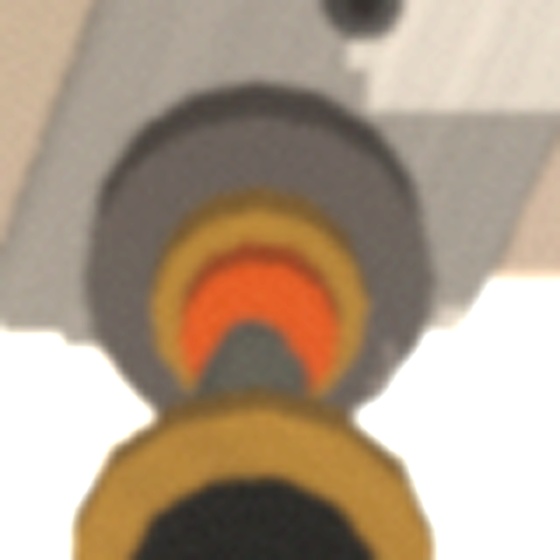

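Tip and plug agree within 0.5 mm in y, and the plug lies about 0.7 mm further in +x. I'll nudge that, then approach in small steps.

send_rows(
  increments=[
    [[-0.004,0.014,0,0,0,0],[0,0,0.02,0,0,0],[0,0,0.02,0,0,0],[0,0,0.02,0,0,0],[0,0,0.01,0,0,0],[0,0,0,0,0,0],[0,0,0,0,0,0]],
  ],
)

```text
clock: 11.88
eef_pos: [0.4989, 0.013, 0.1248]
tool_rot: [0.707, 0.707, 0.0, 0.0]
ft_force: [-0.5, -0.2, -0.9]
grip_width: 0.0205
```

send_rows(
  increments=[
    [[0,0,0.01,0,0,0],[0,0,0,0,0,0]],
  ],
)

```text
clock: 12.12
eef_pos: [0.4988, 0.013, 0.1243]
tool_rot: [0.707, 0.707, -0.0, -0.0]
ft_force: [0.1, -0.2, -1.4]
grip_width: 0.021
```

send_rows(
  increments=[
    [[0,0,0.01,0,0,0],[0,0,0,0,0,0]],
  ],
)

```text
clock: 12.38
eef_pos: [0.4988, 0.013, 0.1238]
tool_rot: [0.707, 0.707, -0.0, -0.0]
ft_force: [-0.7, -0.6, -1.3]
grip_width: 0.0205
```

```bash
python3 f.py
```

```text
12.625 [ 0.4989  0.013   0.1238 -0.1163  0.1284 -1.5648] [-1.54 -1.87 -1.11 -1.91 -1.39]
```

Not in contact yet. Baseline Fz is about −1.5 N. I'll keep going in 0.5 mm steps.

send_rows(
  increments=[
    [[0,0,0.01,0,0,0],[0,0,0,0,0,0]],
  ],
)

```text
clock: 12.88
eef_pos: [0.499, 0.013, 0.1237]
tool_rot: [0.707, 0.707, 0.0, 0.0]
ft_force: [-1.4, 0.7, 1.6]
grip_width: 0.0207
```

send_rows(
  increments=[
    [[0,0,0.01,0,0,0],[0,0,0,0,0,0]],
  ],
)

```text
clock: 13.12
eef_pos: [0.499, 0.0131, 0.1234]
tool_rot: [0.707, 0.707, 0.0, 0.0]
ft_force: [-1.9, 0.7, 5.0]
grip_width: 0.0206
```

```bash
python3 f.py
```

```text
13.375 [ 0.499   0.013   0.1234 -2.1295 -0.4807  5.4554] [6.07 4.43 5.81 5.36 5.62]
```

Contact at TCP z of about 0.1237, push about 7 N. Now sinking the plug in small steps.

send_rows(
  increments=[
    [[0,0,0.01,0,0,0],[0,0,0.01,0,0,0],[0,0,0,0,0,0]],
  ],
)

```text
clock: 13.75
eef_pos: [0.499, 0.013, 0.1225]
tool_rot: [0.707, 0.707, 0.0, 0.0]
ft_force: [-2.3, -0.1, 5.9]
grip_width: 0.0206
```

```bash
python3 f.py
```

```text
14.0 [ 0.499   0.013   0.1225 -2.0675  0.0076  6.1636] [7.07 5.79 5.   5.98 6.98]
```

send_rows(
  increments=[
    [[0,0,0.01,0,0,0],[0,0,0.01,0,0,0],[0,0,0.01,0,0,0],[0,0,0,0,0,0]],
  ],
)

```text
clock: 14.5
eef_pos: [0.4991, 0.013, 0.1213]
tool_rot: [0.707, 0.707, 0.0, 0.0]
ft_force: [-2.8, -0.8, 7.6]
grip_width: 0.0206
```

```bash
python3 f.py
```

```text
14.75 [ 0.499   0.013   0.1213 -3.0051  0.4013  7.8724] [8.44 8.02 7.44 8.11 7.35]
```

send_rows(
  increments=[
    [[0,0,0.01,0,0,0],[0,0,0.01,0,0,0],[0,0,0.01,0,0,0],[0,0,0,0,0,0]],
  ],
)

```text
clock: 15.25
eef_pos: [0.4991, 0.013, 0.1201]
tool_rot: [0.707, 0.707, 0.0, 0.0]
ft_force: [-2.9, -0.0, 9.5]
grip_width: 0.0209
```

```bash
python3 f.py
```

```text
15.5 [ 0.4991  0.013   0.1201 -3.0324  0.4511  9.7537] [ 9.85 10.35  9.3   9.13 10.14]
```

send_rows(
  increments=[
    [[0,0,0.008,0,0,0],[0,0,0,0,0,0],[0,0,0,0,0,0],[0,0,0,0,0,0],[0,0,0,0,0,0],[0,0,0,0,0,0],[0,0,0,0,0,0],[0,0,0,0,0,0]],
  ],
)

```text
clock: 16.5
eef_pos: [0.4991, 0.0131, 0.1198]
tool_rot: [0.707, 0.707, 0.0, 0.0]
ft_force: [-2.8, 0.2, 10.1]
grip_width: 0.0208
```

```bash
python3 f.py;python3 f.py;python3 snap.py w10; python3 - <<'E'
import cv2
i=cv2.imread('pics/w10.png')[175:255,240:320];cv2.imwrite('pics/tip10.png',cv2.convertScaleAbs(cv2.resize(i,None,fx=7,fy=7,interpolation=cv2.INTER_CUBIC),alpha=1.5))
E
```

```text
16.75 [ 0.4991  0.013   0.1198 -3.3855 -0.0195  9.5055] [9.79 9.34 9.33 9.92 9.15]
17.0 [ 0.4991  0.013   0.1198 -3.4082  0.0204 10.0033] [10.56  9.44  9.33 10.14 10.54]
{'clock': 17.0, 'joint_pos': [0.0261, 0.3246, -0.2071, 1.0377, 0.0, 1.5974], 'eef_pos': [0.4991, 0.0131, 0.1198], 'tool_rot': [0.7073, 0.7069, 0.0005, 0.0004], 'ft_force': [-3.2885, -0.1395, 10.5374], 'grip_width': 0.021}
[[0.0005, 1.0, 0.0013], [1.0, -0.0005, 0.0001], [0.0001, 0.0013, -1.0]]
```

View pics/tip10.png

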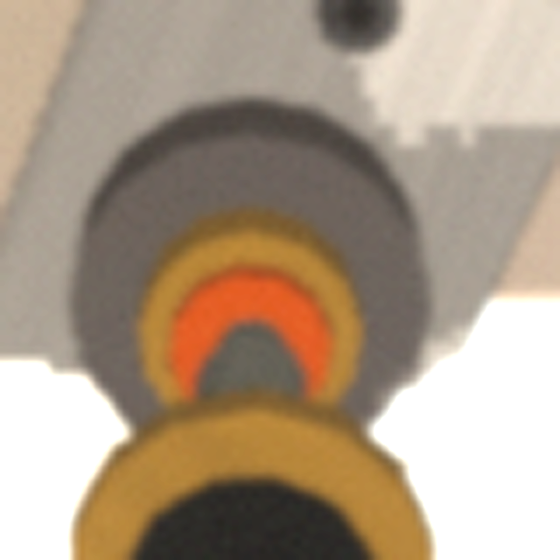

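The push held at about 11.5 N for over 1.5 s, with the shank centred on the plug. Lifting straight off, slowly at first.

send_rows(
  increments=[
    [[0,0,-0.04,0,0,0],[0,0,-0.08,0,0,0],[0,0,-0.2,0,0,0],[0,0,-0.3,0,0,0],[0,0,-0.4,0,0,0],[0,0,-0.2,0,0,0],[0,0,0,0,0,0],[0,0,0,0,0,0]],
  ],
)

```text
clock: 18.05
eef_pos: [0.4985, 0.013, 0.1789]
tool_rot: [0.707, 0.707, -0.0, -0.0]
ft_force: [0.6, -0.4, -1.0]
grip_width: 0.0206
```

```bash
python3 f.py;python3 snap.py w11; python3 - <<'E'
from h import *
import pickle
c,T,o=pickle.load(open('w11.pkl','rb'));P=cloud(c,T);I=c['color'];hsv=cv2.cvtColor(I,cv2.COLOR_RGB2HSV)
m=((hsv[...,0]<12)&(hsv[...,1]>150)&(I[...,0]>110)).astype(np.uint8);m[:140]=0;m[240:]=0;m[:,:240]=0;m[:,310:]=0
m=cv2.erode(m,np.ones((3,3)))
print('plug z',np.median(P[m>0][:,2]),m.sum())
for r in range(216,244,2): print(r,P[r,274:279].mean(0).round(4).tolist())
E
```

```text
18.3 [ 0.4984  0.013   0.1787 -0.0986 -0.0336 -0.9131] [-1.08 -1.25 -0.83 -0.2  -1.22]
{'clock': 18.3, 'joint_pos': [0.0261, 0.2741, -0.1117, 1.1862, -0.0, 1.5974], 'eef_pos': [0.4985, 0.013, 0.1788], 'tool_rot': [0.7073, 0.7069, -0.0004, -0.0004], 'ft_force': [0.4154, -0.3579, -1.2154], 'grip_width': 0.0208}
[[0.0005, 1.0, -0.0011], [1.0, -0.0005, -0.0], [-0.0, -0.0011, -1.0]]
plug z 0.04271857171472959 191
216 [0.4987, -0.0064, 0.0292]
218 [0.4987, -0.0122, 0.019]
220 [0.4987, -0.0172, 0.0117]
222 [0.4985, 0.0158, 0.105]
224 [0.4985, 0.0178, 0.1142]
226 [0.4985, 0.0179, 0.1182]
228 [0.4985, 0.0179, 0.122]
230 [0.4985, 0.0199, 0.1305]
232 [0.4985, 0.028, 0.1533]
234 [0.4985, 0.0276, 0.1553]
236 [0.4985, 0.0266, 0.1559]
238 [0.4985, 0.0252, 0.1557]
240 [0.4985, 0.0239, 0.1555]
242 [0.4985, 0.0226, 0.1553]
```

View pics/w11.png

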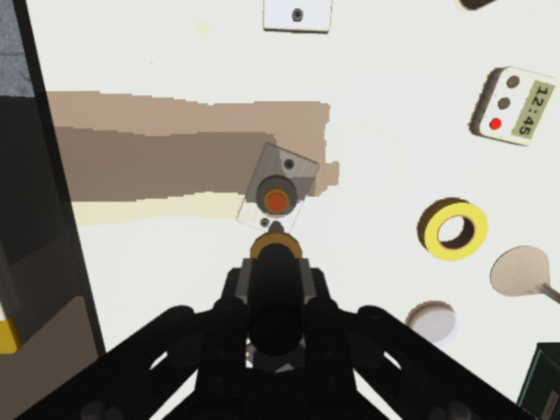

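The plug now measures about 0.0427 by depth, so sunk roughly 3.5 mm, and the punch hasn't moved in the grip. Back over the stand.

send_rows(
  increments=[
    [[-0.3,0.02,0,0,0,0],[-0.7,0.03,0,0,0,0],[-0.8,0.03,0,0,0,0],[-0.8,0.03,0,0,0,0],[-0.8,0.03,0,0,0,0],[-0.7,0.03,0,0,0,0],[-0.32,0,0,0,0,0],[0,0,0,0,0,0]],
  ],
)

```text
clock: 19.35
eef_pos: [0.5069, -0.209, 0.1791]
tool_rot: [0.708, 0.706, 0.0, -0.0]
ft_force: [-0.6, 0.5, -1.4]
grip_width: 0.0205
```

send_rows(
  increments=[
    [[0,0,0,0,0,0],[0,0,0,0,0,0],[0,0,0,0,0,0]],
  ],
)

```text
clock: 19.73
eef_pos: [0.5074, -0.2071, 0.1795]
tool_rot: [0.707, 0.707, 0.0, 0.0]
ft_force: [-0.5, -0.3, -1.5]
grip_width: 0.0206
```

```bash
python3 f.py;python3 snap.py w12
```

```text
19.975 [ 0.5074 -0.2075  0.1795  0.056  -0.1402 -1.115 ] [-1.02 -1.93 -1.02 -1.1  -0.5 ]
{'clock': 19.975, 'joint_pos': [-0.3886, 0.3673, 0.0225, 1.226, -0.0, 1.1822], 'eef_pos': [0.5073, -0.2077, 0.1795], 'tool_rot': [0.7071, 0.7071, 0.0, 0.0], 'ft_force': [-0.1797, -0.2107, -0.5024], 'grip_width': 0.0206}
[[0.0001, 1.0, 0.0001], [1.0, -0.0001, -0.0], [-0.0, 0.0001, -1.0]]
```

View pics/w12.png

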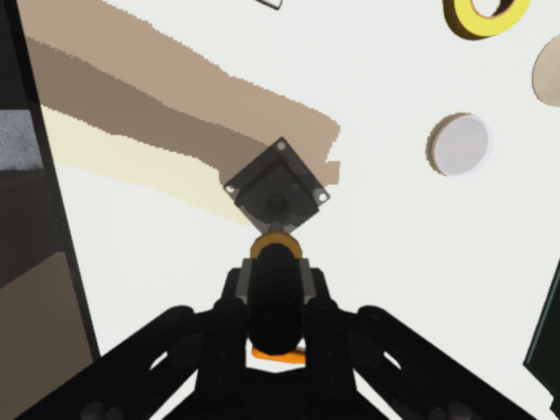

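The hole is at (277,203), directly below the punch. The pose agrees with the seating pose to within 0.5 mm, so I'll lower it.

send_rows(
  increments=[
    [[0,-0.004,0.3,0,0,0],[0,0,0.4,0,0,0],[0,0,0.2,0,0,0],[0,0,0.1,0,0,0],[0,0,0.1,0,0,0],[0,0,0.1,0,0,0],[0,0,0,0,0,0]],
  ],
)

```text
clock: 20.9
eef_pos: [0.5069, -0.2079, 0.1193]
tool_rot: [0.707, 0.707, -0.0, -0.0]
ft_force: [-0.0, -0.4, -1.3]
grip_width: 0.0205
```

```bash
python3 f.py;python3 snap.py w13
```

```text
21.15 [ 0.5073 -0.208   0.1197 -0.0618 -0.1145 -1.6492] [-1.58 -1.82 -1.93 -0.77 -2.15]
{'clock': 21.15, 'joint_pos': [-0.3892, 0.4136, -0.0725, 1.084, 0.0, 1.1821], 'eef_pos': [0.5073, -0.2081, 0.1197], 'tool_rot': [0.7073, 0.7069, 0.0002, 0.0003], 'ft_force': [-0.4635, 0.3298, -2.1526], 'grip_width': 0.0206}
[[0.0005, 1.0, 0.0007], [1.0, -0.0005, -0.0002], [-0.0002, 0.0007, -1.0]]
```

View pics/w13.png

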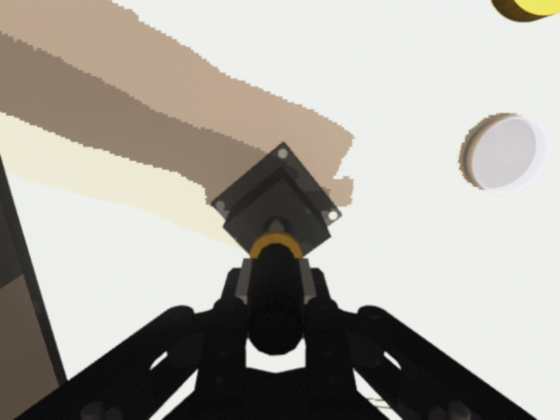

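The tip is about 13 mm inside the hole with no contact force. Continuing down.

send_rows(
  increments=[
    [[0,0,0.15,0,0,0],[0,0,0.2,0,0,0],[0,0,0.15,0,0,0],[0,0,0.1,0,0,0],[0,0,0.05,0,0,0],[0,0,0.02,0,0,0],[0,0,0,0,0,0]],
  ],
)

```text
clock: 22.08
eef_pos: [0.5072, -0.208, 0.0861]
tool_rot: [0.707, 0.707, 0.0, 0.0]
ft_force: [0.5, -0.6, -1.2]
grip_width: 0.0207
```

send_rows(
  increments=[
    [[0,0,0.01,0,0,0],[0,0,0,0,0,0]],
  ],
)

```text
clock: 22.32
eef_pos: [0.5071, -0.208, 0.0856]
tool_rot: [0.707, 0.707, 0.0, 0.0]
ft_force: [-0.1, -0.2, -2.3]
grip_width: 0.021
```

```bash
python3 f.py
```

```text
22.575 [ 0.5071 -0.208   0.0855 -0.0464  0.2606 -1.2556] [-2.51 -0.2  -0.3  -1.78 -1.49]
```

send_rows(
  increments=[
    [[0,0,0.01,0,0,0],[0,0,0,0,0,0]],
  ],
)

```text
clock: 22.82
eef_pos: [0.5071, -0.208, 0.0849]
tool_rot: [0.707, 0.707, 0.0, -0.0]
ft_force: [0.3, -0.0, -0.6]
grip_width: 0.0204
```

send_rows(
  increments=[
    [[0,0,0.008,0,0,0],[0,0,0,0,0,0]],
  ],
)

```text
clock: 23.08
eef_pos: [0.5071, -0.208, 0.0848]
tool_rot: [0.707, 0.707, 0.0, 0.0]
ft_force: [-1.4, 0.9, 2.1]
grip_width: 0.0205
```

```bash
python3 f.py
```

```text
23.325 [ 0.5071 -0.208   0.0848 -1.0149  0.1385  2.4638] [2.19 2.97 1.82 2.89 2.45]
```

The collar is seated: Fz rose by about 4 N at the same z as when it was first grasped. Releasing.

send_rows(
  increments=[
    [[0,0,0,0,0,0],[0,0,0,0,0,0],[0,0,0,0,0,0],[0,0,0,0,0,0],[0,0,0,0,0,0],[0,0,0,0,0,0]],
  ],
  grip=0,
)

```text
clock: 24.08
eef_pos: [0.5071, -0.208, 0.0845]
tool_rot: [0.707, 0.707, -0.0, 0.0]
ft_force: [0.2, 0.7, -0.7]
grip_width: 0.0858
```

send_rows(
  increments=[
    [[0,0,-0.1,0,0,0],[0,0,-0.3,0,0,0],[0,0,-0.5,0,0,0],[0,0,-0.6,0,0,0],[0,0,-0.6,0,0,0],[0,0,-0.5,0,0,0],[0,0,-0.3,0,0,0],[0,0,0,0,0,0]],
  ],
)

```text
clock: 25.08
eef_pos: [0.5078, -0.2083, 0.2311]
tool_rot: [0.707, 0.707, 0.001, 0.001]
ft_force: [-0.6, -0.1, -0.5]
grip_width: 0.0853
```

```bash
python3 f.py;python3 snap.py w14; python3 - <<'E'
from h import *
import pickle
o=get_obs();c=camera('scene');save(c,'scene14')
c,T,o=pickle.load(open('w14.pkl','rb'));P=cloud(c,T)
m=(abs(P[...,0]-.505)<.04)&(abs(P[...,1]+.21)<.04)&(P[...,2]>.121)&(P[...,2]<.14)
v,u=np.nonzero(m);print(m.sum(),np.median(P[m],0),onplane(c,T,(u.mean(),v.mean()),.126).round(4))
for a,b in [(.07,.09),(.09,.11)]:
    q=P[(abs(P[...,0]-.505)<.03)&(abs(P[...,1]+.21)<.03)&(P[...,2]>a)&(P[...,2]<b)];print(a,len(q),q.min(0)+.011,q.max(0)-.011)
E
```

```text
25.325 [ 0.5066 -0.2078  0.2287  0.1854  0.091   0.0793] [ 0.29  0.02  0.88 -0.28 -0.53]
{'clock': 25.325, 'joint_pos': [-0.3892, 0.3415, 0.1142, 1.3461, 0.0, 1.182], 'eef_pos': [0.5064, -0.2077, 0.2282], 'tool_rot': [0.7073, 0.7069, -0.0005, -0.0012], 'ft_force': [0.0159, 1.0399, -0.5252], 'grip_width': 0.0855}
[[0.0005, 1.0, -0.0024], [1.0, -0.0005, 0.001], [0.001, -0.0024, -1.0]]
499 [ 0.50712961 -0.20780775  0.12525616] [[ 0.5071 -0.2076  0.126 ]]
0.07 105 [ 0.50728243 -0.19605879  0.08174165] [ 0.50679304 -0.20877334  0.07884774]
0.09 125 [ 0.50715928 -0.19572359  0.10200418] [ 0.50686237 -0.20875121  0.09895307]
```

View pics/w14.png

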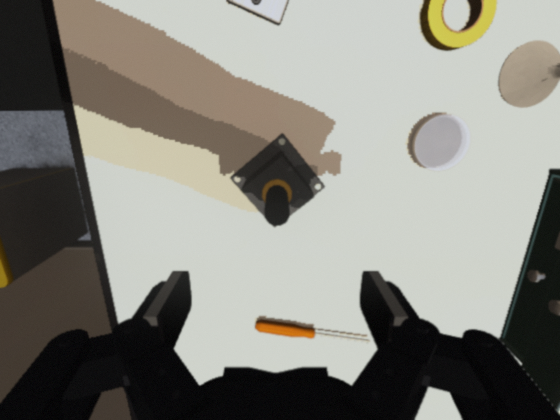

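View pics/scene14.png

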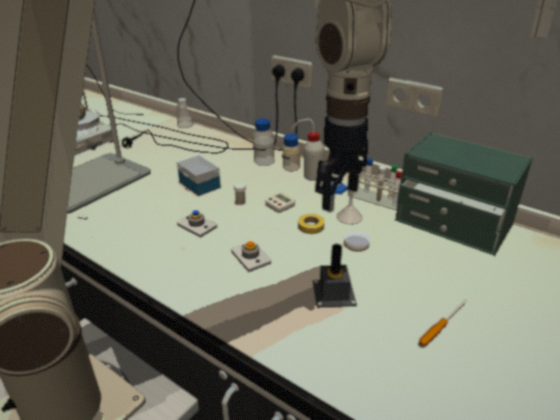

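The punch stands upright in the stand: wrist picture (277,205), scene picture (336,270). The gripper is open and clear, and the bystanders are where they started. Handing in.

```bash
python3 -c "
from h import *
print(job_done())"
```

```text
the job is handed in; nothing more can be done
None
```

I pressed the orange plug with the punch, put the punch back in its stand, let go and handed the job in at about 25 s of the 69 s. No verdict was reported.

- **Press:** I found the plug's face by touch and held a steady push of about 11.5 N for well over a second. It rose in small steps, and the highest reading was about 12 N. The force sensor is noisy by about 0.5 N and carries an offset of about −1.5 N, which I corrected for.
- **Centring and tilt:** the tip was within about 1 mm of the plug's middle in the wrist pictures, and the tool stayed within about 0.002 rad of vertical. A sideways force of about 3 N showed during the press, but the tool's position did not drift.
- **Plug depth:** the checks disagree slightly. The force suggests about 3.0 mm, while the change in height by depth camera and arm position suggests about 3.6 mm. Both are within the allowed 1.8 to 4.5 mm.
- **Punch back in its stand:** the collar seated at the same height as when I first gripped it (about 0.085 m). After release, the handle top measured about 0.125 m against an expected 0.126 m, and the punch stood upright.
- **The rest of the scene:** in the last pictures the gripper was open and clear of everything. The blue mount and the bystanders looked unmoved, though I judged that by eye.

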